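Clear the wax tin off the lathe bed and bring up the tailstock

ROBOT

A 6-joint arm with a two-finger parallel gripper is mounted at the origin on the work surface. World frame = base frame: x ahead of the robot, y to its left, z up, the work surface at z = 0. Lengths are in m, angles in rad, forces in N, time in s.
With the tool pointing down it reaches from about 0.25 to 0.725 m from the base axis. Payload 9.7 kg.
Tool frame: the origin (TCP) lies on the centre line of the jaws, within the pads' length; the fingertips stand 14 mm ahead of it and the grasp point (between the pads) lies 5 mm behind it; z points along the fingers, y is the line along which they close (so a half turn about z gives the same grasp; the last joint's range is limited). The gripper opens to 85 mm and grips with 20 to 120 N. Pads are 22 mm wide; open, the fingers measure 114 mm over their backs; the gripper's body (76 mm by 85 mm) begins 54 mm behind the grasp point. The pads swing forward as they close: fully open they stand 13 mm farther back than shut.
Start: joints at [-1.297, 0.087, 0.176, 1.66, 0, 1.571], TCP at [0.149, -0.53, 0.245] pointing down, gripper open.
Joint ranges: [-3.13, 3.13], [-0.85, 1.81], [-1.15, 1.24], [-2.2, 2.28], [-1.44, 1.52], [-3.14, 3.14]. Speed limits (rad/s): [2.22, 2.22, 2.57, 3.14, 3.14, 3.14].

INTERFACE

Orientations are given as a 3x3 rotation matrix whose columns are the frame's x, y, z axes.
In Python, from bench import arm gives the robot as it stands.
- The arm moves only by the tool servo_tool, never from a script. Its argument "motion" is one flat list of numbers, 7 for each row, row after row: the shift along the tool's x, y, z each as a share of 0.2 m, from -1 to 1, then the turn, a rotation vector about the tool's x, y, z each as a share of 2 rad, from -1 to 1, then the closure, from 0 (fully open) to 1 (shut). In form: [dx, dy, dz, rx, ry, rz, fingers, dx, dy, dz, rx, ry, rz, fingers, ...]. A call has 1 to 8 rows; each row shifts and turns the commanded pose from where the row before left it, along the tool's axes as they then stand; what a row does not reach is not made up. A row lasts 1/12 s, in which the tool goes at most 41.7 mm and 7.16 degrees, less where a joint would pass 70% of its speed; a pose out of reach is approached as far as the arm can. A call with a number of a shift or a turn outside -1 to 1 is refused whole. A call with a gripper value outside its range is refused whole. The fingers move at their own pace and stop on an object; "force" is the grip in N (left out, the last holds). Time passes only in rows, so rows that do not move let the fingers close. It gives the time, the measured TCP pose, the force, the opening and the grip force at its end, in the units of the state.
- arm.read_state(): the state, without advancing time (a new reading comes with each control period).
- arm.capture(name): name is "side" or "top" or "wrist"; returns (picture, depth): 384x512x3 uint8, red, green, blue; 384x512 float32, m along the optical axis (not along the pixel's ray), 0 where there is no reading.
- arm.camera_model(name): a dict with "K" (3x3 intrinsics, pixels), "T" (4x4, takes a point from camera to world coordinates). Camera axes: x right, y down, z forward; pixel columns grow to the right and rows downward; lengths in m; the calibration is good to about 2 mm. A picture is of the moment at which its call begins: read the wrist's pose just before it. camera_model takes no time and is no camera call; for the wrist camera it gives the pose at the moment of the call.
- arm.sign_off(): hands the job in; it is judged then, once.
The state is a dict: "clock": time; "joint_positions": joint angles; "joint_velocities": joint speeds; "effort": joint torques, N m; "eef_pos": TCP position; "orientation": TCP orientation; "contact_force": force on the tool from outside, world axes, zero at the start; "wrist_torque": the same for the moment, N m; "grip_width": finger opening in m; "grasp_force": force on a finger pad.
Only numpy, scipy, OpenCV 4.12 (cv2) and the standard library are available. Lean on these libraries where they do the work, as an engineer would, in place of code of your own. Each camera call takes 0.05 s, during which the arm holds its last target. There are 200 camera calls.

TASK

A red tin of paste wax has been left on the lathe bed, in the way of the tailstock. First set it down gently, upright, on the round cork mat midway between the blue can and the amber jar; then slide the tailstock (it has a yellow grip on top) along the bed until its steel point is right up against the wooden blank, and let go. Leave everything else standing where it is.

Things in the scene. Friction and masses are not known exactly. Their poses are not given: they have to be found in the camera images.
- wax_tin: red round tin with a steel lid, 56 mm diameter, 85 mm tall, about 300 g, loose; stands on the lathe bed between tailstock and blank. Origin: centre of its underside, z up
- blue_can: blue round can with a steel lid, 66 mm diameter, 110 mm tall, loose, on the cork mat. Origin: centre of its underside
- amber_jar: amber brown jar with a black cap, 66 mm diameter, 105 mm tall, loose, on the cork mat. Origin: centre of its underside
- white_pot: white pot with a grey band, 66 mm diameter, 100 mm tall, loose, on the cork mat; the third of the group, a bystander. The can, jar and pot stand at the corners of a triangle with 194 mm sides (between centres); which stands where varies. Origin: centre of its underside
- mat: round cork mat, 300 mm diameter, 4 mm thick, fixed to the bench. Origin: centre of its underside, at bench height; its top is at z = 0.004
- lathe: green bench lathe, fixed. Bed along its y axis from y = -0.27 to 0.40, 120 mm wide in x with a 30 mm middle slot; flat top 80 mm above the bench. Headstock at the +y end from y = 0.22, 275 mm high; before it a round pale wooden blank, 170 mm diameter, axis 190 mm above the bench, flat face at y = 0.14 looking to -y. Origin: on the bench, on the bed's middle line
- tailstock (a joint): travel of the tailstock along the bed, m: 0 = fully back, grows as it slides to the blank (lathe +y), 0.26 = its point touches the blank (stop). Stays where left; about 4 N friction. A green block 90 mm long in y, 120 mm wide at its foot, top 220 mm above the bench, a 40 mm steel point ahead of it and a yellow handwheel behind
- tailstock_grip (a point): centre of the yellow grip on top of the tailstock: a bar 70 mm long (lathe x), 24 mm thick (lathe y), 40 mm high, from 240 to 280 mm above the bench, on a thin stem; 105 mm behind the steel point. Free on both sides and above. Axes as the lathe's
- tailstock_point (a point): tip of the tailstock's steel point, 190 mm above the bench. Axes as the lathe's
- blank_centre (a point): centre of the blank's flat face, where the steel point arrives. Axes as the lathe's
- gouge: turning gouge with a wooden handle, 315 mm long, 32 mm thick, lying on the bench between robot and lathe along its own y axis (handle to -y), a bystander. Origin: on the bench below it, 160 mm from the handle's end
- bowl: small turned wooden bowl, 120 mm diameter, 50 mm high, on the bench, a bystander. Origin: centre of its underside
Not all that is in view belongs to the job. What is shaped like the amber_jar but turquoise is not meant.

How it is judged:
On the way, in this order (a step that is already met when the one before it is completed fails the run):
1. the wax tin stands released on the cork mat between the blue can and the amber jar (horizontal distance between wax_tin and blue_can below 0.11 m and horizontal distance between wax_tin and amber_jar below 0.11 m and z of wax_tin in the frame of mat below 0.009 m and angle between wax_tin's own z axis and vertical below 0.12 rad and linear speed of wax_tin below 0.02 m/s and contact force between the fingers and wax_tin below 0.05 N), for 0.2 s.
2. the tailstock's point is up against the blank (value of joint tailstock above 0.255 m and velocity of joint tailstock below 0.01 m/s), for 0.2 s.
At the end, for the whole second after the job is handed in: Wax tin upright (7 degrees), released, at rest on the mat, its axis within 110 mm of both the blue can's and the amber jar's (97 at the midpoint); tailstock within 5 mm of its stop; can, jar, pot within 25 mm and gouge, bowl within 40 mm of their start, none tipped over 0.2 rad (all of step 1 and all of step 2 and distance of each of blue_can, amber_jar, white_pot from where it was at the start of the episode below 0.025 m and distance of each of gouge, bowl from where it was at the start of the episode below 0.04 m and angle between each of blue_can, amber_jar, white_pot, gouge, bowl's own z axis and vertical below 0.2 rad); the robot touches nothing.
It fails at once if the wax tin is dropped or thrown (moves faster than 0.6 m/s while not in the fingers) (linear speed of wax_tin above 0.6 m/s and contact force between the fingers and wax_tin below 0.1 N).
It fails at once if a bystander is knocked over or pushed away (can, jar or pot by over 25 mm, gouge or bowl by over 40 mm, or tipped over 0.2 rad) (not (distance of each of blue_can, amber_jar, white_pot from where it was at the start of the episode below 0.025 m and distance of each of gouge, bowl from where it was at the start of the episode below 0.04 m and angle between each of blue_can, amber_jar, white_pot, gouge, bowl's own z axis and vertical below 0.2 rad)).
It also fails if it takes over 62 s, if anything falls off the work surface, if the arm or the gripper's body presses on something with over 40 N, if the wrist force passes 120 N, or if a joint passes its speed limit or range.

## Working session

There is one attempt and no reset: what is moved stays moved. The work goes in short steps, Python scripts to look and compute and a tool call to move; the robot and the scene stay as the last step left them, time stands still between calls to the robot, and variables do not carry over. Pictures are saved under pics/ and viewed, at most 10 in all, crops included, and the job is handed in when it is done.

Besides the shell and the picture viewer there is one more tool, called after "Request:" as name(argument=value, ...) on one line, values as JSON. servo_tool: Moves the arm, as the interface text tells. Its arguments: {"type":"object","properties":{"motion":{"type":"array"},"force":{"type":"number"}},"required":["motion"]}

```bash
mkdir -p pics; python3 - <<'E'
from bench import arm
import cv2,numpy as np
for n in("top","side"):
    p,d=arm.capture(n); cv2.imwrite(f"pics/{n}0.png",p[:,:,::-1]); np.savez(f"{n}0.npz",p=p,d=d,**arm.camera_model(n))
    m=arm.camera_model(n);print(n,m["K"].round(1).tolist(),m["T"].round(3).tolist(),(d>0).mean())
s=arm.read_state();print(s)
E
```

```text
top [[356.4, 0.0, 248.1], [0.0, 356.4, 186.9], [0.0, 0.0, 1.0]] [[0.026, -0.999, 0.04, 0.446], [-1.0, -0.027, -0.015, -0.113], [0.016, -0.04, -0.999, 1.33], [0.0, 0.0, 0.0, 1.0]] 0.9959157307942709
side [[494.4, 0.0, 261.6], [0.0, 494.4, 192.8], [0.0, 0.0, 1.0]] [[0.879, -0.374, 0.296, 0.035], [-0.477, -0.674, 0.564, -1.032], [-0.011, -0.637, -0.771, 1.421], [0.0, 0.0, 0.0, 1.0]] 0.9960123697916666
{'clock': 0.1, 'joint_positions': array([-1.29700100e+00,  8.73910786e-02,  1.75196705e-01,  1.65980873e+00,
       -1.47045042e-05,  1.57077125e+00]), 'joint_velocities': array([-2.15157883e-03, -1.48078062e-03, -2.87894786e-04,  8.48922914e-05,
       -8.00283190e-04,  8.78010615e-04]), 'effort': array([-4.73648088e-04, -5.21561730e+01,  4.65654016e+01,  1.60199666e-02,
        1.03476216e-05, -8.34380671e-06]), 'eef_pos': array([ 0.14865532, -0.52932264,  0.2446531 ]), 'orientation': array([[ 9.62744840e-01,  2.70411274e-01, -3.40453751e-04],
       [ 2.70411488e-01, -9.62744144e-01,  1.15784974e-03],
       [-1.46742314e-05, -1.20677647e-03, -9.99999272e-01]]), 'contact_force': array([-0.07551235,  0.85312669,  0.13852475]), 'wrist_torque': array([-0.01631838, -0.02547754, -0.00718961]), 'grasp_force': 0.0, 'grip_width': 0.08543389365890434}
```

View pics/top0.png

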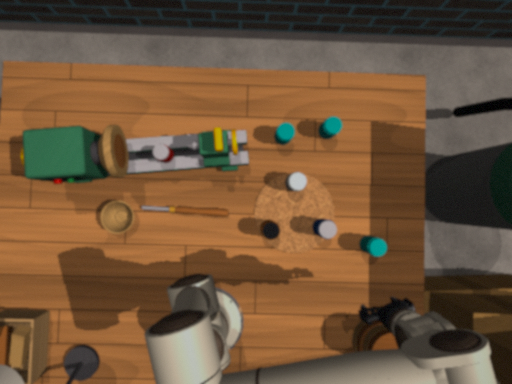

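View pics/side0.png

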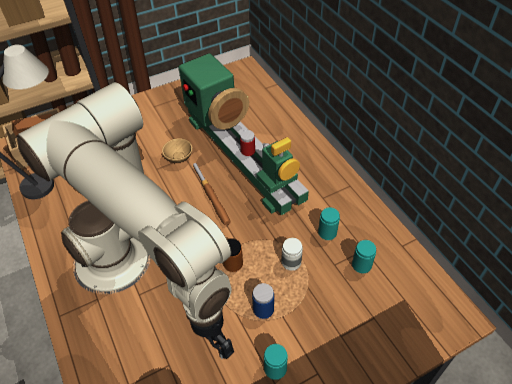

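The top view shows the tin lid at (162,153), the grip at (219,140) with the handwheel behind it at (235,140), the blank at (115,150), the bowl at (116,217) and the gouge at (185,210). On the mat are the white pot (297,181), the black-capped amber jar (270,229) and the grey-lidded blue can (325,228). The side view agrees: red tin (247,143), grip (281,147), jar (233,255), can (263,300), pot (292,253). The turquoise jars are decoys.

```bash
cat > h.py <<'E'
import numpy as np,cv2
def load(n):
    return np.load(n)
def cast(f,u,v,z):
    K,T=f["K"],f["T"]; r=T[:3,:3]@np.linalg.solve(K,[u,v,1]); o=T[:3,3]
    return o+r*(z-o[2])/r[2]
def cloud(f):
    d=f["d"];v,u=np.mgrid[:384,:512]
    c=np.stack([u,v,np.ones_like(u)],-1)@np.linalg.inv(f["K"]).T*d[...,None]
    return c@f["T"][:3,:3].T+f["T"][:3,3]
E
python3 - <<'E'
from h import *
f=load("top0.npz");W=cloud(f);p=f["p"];hsv=cv2.cvtColor(p,cv2.COLOR_RGB2HSV)
def blob(name,u,v,z,R=14,tol=.012):
    m=np.zeros(W.shape[:2],bool);m[v-R:v+R,u-R:u+R]=1
    m&=abs(W[...,2]-z)<tol
    vs,us=np.nonzero(m);(c,r)=cv2.minEnclosingCircle(np.stack([us,vs],1).astype(np.float32))
    cc=cast(f,us.mean(),vs.mean(),z)
    print(name,m.sum(),"mean",cc.round(4),"circ",cast(f,*c,z).round(4),"z med",np.median(W[m][:,2]).round(4),"rpx",round(r,1), 'spread',np.ptp(W[m],axis=0).round(3))
    return cc
t=blob("tin",162,153,.165);b=blob("can",325,228,.114);j=blob("jar",270,229,.109);w=blob("pot",297,181,.104)
for a,c in((b,j),(b,w),(j,w)):print(np.linalg.norm((a-c)[:2]).round(4))
print("mid",(b+j)/2)
blob("bowl",116,217,.05,20)
Y=(hsv[...,0]>18)&(hsv[...,0]<35)&(hsv[...,1]>150)
for lo,hi in((.262,.30),(.12,.262)):
    m=Y&(W[...,2]>lo)&(W[...,2]<hi);m[:,:205]=0;m[:,250:]=0;m[:110]=0;m[175:]=0
    vs,us=np.nonzero(m);rr=cv2.minAreaRect(np.stack([us,vs],1).astype(np.float32))
    print("yellow",m.sum(),rr,np.median(W[m][:,2]),[cast(f,*q,.28).round(4).tolist() for q in [rr[0],*cv2.boxPoints(rr)]])
# bed plane
m=abs(W[...,2]-.08)<.006;m[:110]=0;m[185:]=0;m[:,:125]=0;m[:,255:]=0
q=W[m][:,:2].astype(np.float32);rr=cv2.minAreaRect(q);print("bed",rr,cv2.boxPoints(rr).round(3).tolist(),np.median(W[m][:,2]))
for (x,y) in((185,210),(150,208),(205,211)):print("gouge",cast(f,x,y,.02).round(3))
# second view check of tin
g=load("side0.npz");V=cloud(g);h=cv2.cvtColor(g["p"],cv2.COLOR_RGB2HSV)
m=abs(V[...,2]-.165)<.006;m[:120]=0;m[160:]=0;m[:,:235]=0;m[:,262:]=0
vs,us=np.nonzero(m);print("side tin",m.sum(),cast(g,us.mean(),vs.mean(),.165),V[m].mean(0))
for n,u,v,z in(("can",263,290,.114),("jar",233,244,.109),("pot",292,244,.104)):
    m=abs(V[...,2]-z)<.006;k=np.zeros_like(m);k[v-16:v+16,u-16:u+16]=1;m&=k
    print(n,m.sum(),V[m].mean(0).round(4))
E
```

```text
tin 205 mean [0.6031 0.1578 0.165 ] circ [0.6025 0.1573 0.165 ] z med 0.1652 rpx 8.3 spread [0.049 0.051 0.017]
can 260 mean [ 0.3605 -0.4062  0.114 ] circ [ 0.3591 -0.4046  0.114 ] z med 0.1139 rpx 9.5 spread [0.058 0.06  0.018]
jar 254 mean [ 0.3514 -0.2135  0.109 ] circ [ 0.3522 -0.2124  0.109 ] z med 0.109 rpx 9.2 spread [0.059 0.055 0.018]
pot 259 mean [ 0.5227 -0.3014  0.104 ] circ [ 0.5227 -0.3005  0.104 ] z med 0.1036 rpx 9.2 spread [0.059 0.062 0.019]
0.193
0.193
0.1925
mid [ 0.35597734 -0.30985273  0.1115    ]
bowl 286 mean [0.3807 0.3405 0.05  ] circ [0.381  0.3307 0.05  ] z med 0.0481 rpx 16.7 spread [0.114 0.119 0.02 ]
yellow 186 ((218.0, 138.5), (23.0, 8.0), 90.0) 0.2791238977232815 [[0.6299, -0.0362, 0.28], [0.6639, -0.0234, 0.28], [0.6646, -0.0471, 0.28], [0.596, -0.0491, 0.28], [0.5954, -0.0254, 0.28]]
yellow 127 ((225.10922241210938, 141.96615600585938), (23.2419376373291, 23.519289016723633), 86.8201675415039) 0.22563035565953737 [[0.6202, -0.0576, 0.28], [0.6518, -0.02, 0.28], [0.6577, -0.0894, 0.28], [0.5887, -0.0951, 0.28], [0.5828, -0.0258, 0.28]]
bed ((0.6186392307281494, 0.08591727912425995), (0.12055933475494385, 0.4265083968639374), 6.001933574676514) [[0.5360000133514404, 0.2919999957084656], [0.5809999704360962, -0.13199999928474426], [0.7009999752044678, -0.11999999731779099], [0.656000018119812, 0.30399999022483826]] 0.08076721713143753
gouge [0.409 0.096 0.02 ]
gouge [0.413 0.223 0.02 ]
gouge [0.407 0.022 0.02 ]
side tin 113 [0.60212613 0.15594987 0.165     ] [0.60245656 0.15662458 0.16434757]
can 291 [ 0.3595 -0.4091  0.1134]
jar 155 [ 0.3597 -0.2177  0.1087]
pot 242 [ 0.5225 -0.3052  0.1037]
```

Measurements hold: sides come out at 193 mm (194 given), heights match, the bed is 120 mm wide with a yaw of about 6°. Next I lift and turn the tool so that its y lies along the lathe's x.

Request:
servo_tool(motion=[0,0,-0.07,0,0,-0.06,0,0,0,-0.07,0,0,-0.06,0,0,0,-0.07,0,0,-0.06,0,0,0,-0.07,0,0,-0.06,0,0,0,-0.07,0,0,-0.06,0,0,0,-0.07,0,0,-0.06,0,0,0,-0.07,0,0,-0.06,0,0,0,-0.07,0,0,-0.06,0])

```text
clock: 0.77
eef_pos: [0.1487, -0.5294, 0.3576]
orientation: [[0.325, 0.946, -0.0], [0.946, -0.325, 0.001], [0.001, -0.0, -1.0]]
contact_force: [1.1, -0.9, 0.5]
grip_width: 0.0849
grasp_force: 0.0
```

Request:
servo_tool(motion=[0,0,0,0,0,-0.06,0,0,0,0,0,0,-0.06,0,0,0,0,0,0,-0.06,0,0,0,0,0,0,-0.043,0,0,0,0,0,0,0,0,0,0,0,0,0,0,0])

```text
clock: 1.27
eef_pos: [0.1487, -0.5295, 0.357]
orientation: [[-0.106, 0.994, -0.0], [0.994, 0.106, 0.001], [0.001, -0.0, -1.0]]
contact_force: [-0.7, -0.3, 0.0]
grip_width: 0.0851
grasp_force: 0.0
```

```bash
cat >> h.py <<'E'
def to(x,y,z,yaw=None):
    "displacement to a world TCP goal, in shares of the tool axes; yaw of tool x in degrees"
    from bench import arm
    s=arm.read_state();R=s["orientation"];p=s["eef_pos"]
    d=R.T@(np.array([x,y,z])-p)/.2
    th=np.degrees(np.arctan2(R[1,0],R[0,0]))
    print("t",round(s["clock"],2),"p",p.round(4),"yaw",th.round(2),"tilt",R[:,2].round(4),"| shares",d.round(3),"rows>=",(np.linalg.norm(d)/.2083).round(1),
      "" if yaw is None else ("turn share",round(-np.radians(yaw-th)/2,3)),"j",s["joint_positions"].round(2),"F",s["contact_force"].round(1),"w",round(float(s["grip_width"]),4),"g",s["grasp_force"])
E
python3 -c "
from h import *
to(.6025,.157,.36,96)"
```

```text
t 1.27 p [ 0.1487 -0.5295  0.357 ] yaw 96.08 tilt [-2.e-04  6.e-04 -1.e+00] | shares [ 3.173  2.62  -0.014] rows>= 19.8 ('turn share', np.float64(0.001)) j [-1.3   0.17  0.49  1.89 -0.    0.17] F [-0.7 -0.3  0. ] w 0.0851 g 0.0
```

Request:
servo_tool(motion=[0.132,0.109,0,0,0,0,0,0.132,0.109,0,0,0,0,0,0.132,0.109,0,0,0,0,0,0.132,0.109,0,0,0,0,0,0.132,0.109,0,0,0,0,0,0.132,0.109,0,0,0,0,0,0.132,0.109,0,0,0,0,0,0.132,0.109,0,0,0,0,0])

```text
clock: 1.93
eef_pos: [0.2995, -0.299, 0.3573]
orientation: [[-0.105, 0.994, 0.0], [0.994, 0.105, -0.0], [-0.0, 0.0, -1.0]]
contact_force: [1.2, 0.3, -0.4]
grip_width: 0.0853
grasp_force: 0.0
```

Request:
servo_tool(motion=[0.132,0.109,0,0,0,0,0,0.132,0.109,0,0,0,0,0,0.132,0.109,0,0,0,0,0,0.132,0.109,0,0,0,0,0,0.132,0.109,0,0,0,0,0,0.132,0.109,0,0,0,0,0,0.132,0.109,0,0,0,0,0,0.132,0.109,0,0,0,0,0])

```text
clock: 2.6
eef_pos: [0.45, -0.07, 0.3573]
orientation: [[-0.105, 0.994, 0.0], [0.994, 0.105, -0.0], [-0.0, 0.0, -1.0]]
contact_force: [0.2, -1.0, 0.0]
grip_width: 0.0851
grasp_force: 0.0
```

Request:
servo_tool(motion=[0.132,0.109,0,0,0,0,0,0.132,0.109,0,0,0,0,0,0.132,0.109,0,0,0,0,0,0.132,0.109,0,0,0,0,0,0.132,0.109,0,0,0,0,0,0.132,0.109,0,0,0,0,0,0.132,0.109,0,0,0,0,0,0.132,0.109,0,0,0,0,0])

```text
clock: 3.27
eef_pos: [0.6004, 0.1589, 0.3571]
orientation: [[-0.105, 0.994, -0.0], [0.994, 0.105, -0.0], [-0.0, -0.0, -1.0]]
contact_force: [1.2, 0.1, 0.0]
grip_width: 0.0855
grasp_force: 0.0
```

```bash
python3 - <<'E'
from h import *
from bench import arm
to(.6025,.157,.13,96)
p,d=arm.capture("wrist");m=arm.camera_model("wrist");np.savez("w1.npz",p=p,d=d,**m);cv2.imwrite("pics/w1.png",p[:,:,::-1])
W=cloud(load("w1.npz"));k=(abs(W[...,2]-.165)<.006)&(np.hypot(W[...,0]-.6025,W[...,1]-.157)<.06)
vs,us=np.nonzero(k);c,r=cv2.minEnclosingCircle(np.stack([us,vs],1).astype(np.float32))
f=load("w1.npz");print(k.sum(),cast(f,us.mean(),vs.mean(),.165).round(4),cast(f,*c,.165).round(4),r,np.ptp(W[k],axis=0),c)
E
```

```text
t 3.27 p [0.6004 0.1589 0.3571] yaw 96.05 tilt [-0. -0. -1.] | shares [-0.01   0.009  1.135] rows>= 5.5 ('turn share', np.float64(0.0)) j [ 0.26  0.36  0.73  1.94 -0.    1.72] F [1.2 0.1 0. ] w 0.0855 g 0.0
1726 [0.6033 0.1668 0.165 ] [0.6033 0.167  0.165 ] 23.88576316833496 [0.05006489 0.05063714 0.00456835] (258.0116271972656, 163.59767150878906)
```

View pics/w1.png

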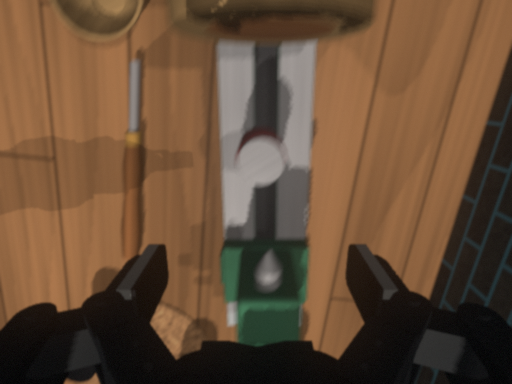

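The wrist view shows the tin lid at (262,160), centred in x between the jaws, with the point at (268,265) well behind it. The wrist's y differs by 9 mm from the fixed cameras, so I measure again with the arm at rest.

```bash
python3 - <<'E'
from h import *
from bench import arm
to(.6025,.157,.13,96)
for n in("wrist","top","side"):
    m=arm.camera_model(n);p,d=arm.capture(n);np.savez("a.npz",p=p,d=d,**m);f=load("a.npz");W=cloud(f)
    if n=="wrist":print(m["T"].round(3).tolist())
    k=(abs(W[...,2]-.165)<.007)&(np.hypot(W[...,0]-.6025,W[...,1]-.16)<.045)
    if k.sum()<9: print(n,k.sum());continue
    vs,us=np.nonzero(k);print(n,k.sum(),cast(f,us.mean(),vs.mean(),.165).round(4),np.median(W[k],axis=0).round(4),W[k].min(0).round(3),W[k].max(0).round(3))
    hs=cv2.cvtColor(p,cv2.COLOR_RGB2HSV)
    y=(hs[...,0]>18)&(hs[...,0]<35)&(hs[...,1]>150)&(W[...,2]>.25)&(W[...,2]<.3)
    if y.sum():print("   yellow",W[y].mean(0).round(4))
    bl=(abs(W[...,0]-.6)<.05)&(abs(W[...,2]-.17)<.08)&(W[...,1]>.22)&(W[...,1]<.35)
    if bl.sum():print("   blank ymin pct",np.percentile(W[bl][:,1],[1,5]).round(3))
    b=(abs(W[...,2]-.05)<.006)&(np.hypot(W[...,0]-.38,W[...,1]-.335)<.08);
    if b.sum():print("   bowl rim",((W[b].min(0)+W[b].max(0))/2).round(4))
E
```

```text
t 3.32 p [0.6032 0.1633 0.3533] yaw 96.2 tilt [-3.7e-03  6.0e-04 -1.0e+00] | shares [-0.032 -0.003  1.117] rows>= 5.4 ('turn share', np.float64(0.002)) j [0.26 0.38 0.74 1.94 0.   1.73] F [ 3.2  2.3 -1.9] w 0.0853 g 0.0
[[0.994, 0.104, 0.03, 0.595], [0.108, -0.948, -0.301, 0.24], [-0.003, 0.302, -0.953, 0.482], [0.0, 0.0, 0.0, 1.0]]
wrist 1808 [0.6014 0.1618 0.165 ] [0.6014 0.1617 0.1645] [0.576 0.135 0.159] [0.627 0.186 0.167]
   blank ymin pct [0.277 0.278]
   bowl rim [0.3794 0.3014 0.048 ]
top 198 [0.6035 0.1583 0.165 ] [0.6034 0.1577 0.1656] [0.58  0.132 0.159] [0.627 0.184 0.172]
   yellow [ 0.6288 -0.0304  0.2785]
   blank ymin pct [0.281 0.281]
side 121 [0.6019 0.1554 0.165 ] [0.6028 0.1564 0.1644] [0.577 0.131 0.158] [0.63  0.186 0.172]
   yellow [ 0.6293 -0.043   0.2709]
   blank ymin pct [0.273 0.275]
   bowl rim [0.3794 0.3298 0.0496]
```

The arm was still settling when I took the first reading. The three cameras now average to about (0.6025, 0.1585). I settle first, then correct.

Request:
servo_tool(motion=[0,0,0,0,0,0,0,0,0,0,0,0,0,0,0,0,0,0,0,0,0,0,0,0,0,0,0,0])

```text
clock: 3.8
eef_pos: [0.5995, 0.1564, 0.3583]
orientation: [[-0.107, 0.994, 0.001], [0.994, 0.107, 0.0], [0.0, 0.001, -1.0]]
contact_force: [0.2, -0.2, -0.1]
grip_width: 0.0852
grasp_force: 0.0
```

```bash
python3 -c "
from h import *
to(.6025,.1585,.13,96)"
```

```text
t 3.8 p [0.5995 0.1564 0.3583] yaw 96.16 tilt [ 1.4e-03  4.0e-04 -1.0e+00] | shares [0.009 0.014 1.142] rows>= 5.5 ('turn share', np.float64(0.001)) j [ 0.26  0.36  0.73  1.94 -0.    1.72] F [ 0.2 -0.2 -0.1] w 0.0852 g 0.0
```

Request:
servo_tool(motion=[0.009,0.014,0.06,0,0,0,0,0,0,0.11,0,0,0,0,0,0,0.12,0,0,0,0,0,0,0.12,0,0,0,0,0,0,0.12,0,0,0,0,0,0,0.1,0,0,0,0,0,0,0.07,0,0,0,0,0,0,0,0,0,0,0])

```text
clock: 4.47
eef_pos: [0.6012, 0.1585, 0.2143]
orientation: [[-0.108, 0.994, -0.004], [0.994, 0.108, -0.001], [-0.001, -0.004, -1.0]]
contact_force: [-0.2, 0.5, -0.4]
grip_width: 0.0852
grasp_force: 0.0
```

```bash
python3 - <<'E'
from h import *
from bench import arm
to(.6025,.1585,.13,96)
for n in("wrist",):
    m=arm.camera_model(n);p,d=arm.capture(n);np.savez("a.npz",p=p,d=d,**m);f=load("a.npz");W=cloud(f)
    cv2.imwrite("pics/w2.png",p[:,:,::-1])
    k=(abs(W[...,2]-.165)<.007)&(np.hypot(W[...,0]-.6025,W[...,1]-.16)<.045)
    vs,us=np.nonzero(k);print(n,k.sum(),cast(f,us.mean(),vs.mean(),.165).round(4),W[k].min(0).round(3),W[k].max(0).round(3))
to(.6025,.1585,.13,96)
E
```

```text
t 4.47 p [0.6012 0.1585 0.2143] yaw 96.2 tilt [-0.004  -0.0011 -1.    ] | shares [-0.001  0.008  0.422] rows>= 2.0 ('turn share', np.float64(0.002)) j [ 0.26  0.26  0.31  1.63 -0.    1.72] F [-0.2  0.5 -0.4] w 0.0852 g 0.0
wrist 4992 [0.6013 0.1627 0.165 ] [0.576 0.135 0.158] [0.627 0.186 0.167]
t 4.52 p [0.6016 0.1587 0.2164] yaw 96.21 tilt [-2.e-03 -5.e-04 -1.e+00] | shares [-0.001  0.005  0.432] rows>= 2.1 ('turn share', np.float64(0.002)) j [ 0.26  0.26  0.31  1.63 -0.    1.72] F [-0.4 -0.2  0.8] w 0.0852 g 0.0
```

Request:
servo_tool(motion=[0.008,0,0.08,0,0,0,0,0,0.003,0.1,0,0,0,0,0,0,0.1,0,0,0,0,0,0,0.09,0,0,0,0,0,0,0.06,0,0,0,0,0,0,0,0,0,0,0,0,0,0,0,0,0,0,0,0,0,0,0,0,0])

```text
clock: 5.18
eef_pos: [0.6036, 0.1611, 0.1332]
orientation: [[-0.109, 0.994, 0.002], [0.994, 0.109, 0.001], [0.0, 0.002, -1.0]]
contact_force: [0.0, -0.1, 0.1]
grip_width: 0.0855
grasp_force: 0.0
```

Request:
servo_tool(motion=[0,0,0,0,0,0,0.2,0,0,0,0,0,0,0.3,0,0,0,0,0,0,0.4,0,0,0,0,0,0,0.6,0,0,0,0,0,0,0.8,0,0,0,0,0,0,1,0,0,0,0,0,0,1,0,0,0,0,0,0,1], force=40)

```text
clock: 5.85
eef_pos: [0.6033, 0.1611, 0.1325]
orientation: [[-0.109, 0.994, 0.002], [0.994, 0.109, 0.001], [0.0, 0.002, -1.0]]
contact_force: [-0.8, -0.2, 5.8]
grip_width: 0.0545
grasp_force: 43.5
```

```bash
python3 -c "
from h import *
to(.6025,.1585,.36,90)"
```

```text
t 5.85 p [0.6033 0.1611 0.1325] yaw 96.25 tilt [ 1.7e-03  5.0e-04 -1.0e+00] | shares [-0.012 -0.003 -1.137] rows>= 5.5 ('turn share', np.float64(0.055)) j [0.26 0.25 0.14 1.46 0.   1.72] F [-0.8 -0.2  5.8] w 0.0545 g 43.494100368989166
```

Grip holds: 54.5 mm opening at 43 N. I lift straight up before carrying.

Request:
servo_tool(motion=[0,0,-0.03,0,0,0,1,0,0,-0.07,0,0,0,1,0,0,-0.12,0,0,0,1,0,0,-0.15,0,0,0,1,0,0,-0.16,0,0,0,1,0,0,-0.15,0,0,0,1,0,0,-0.12,0,0,0,1,0,0,-0.05,0,0,0.043,1])

```text
clock: 6.52
eef_pos: [0.6031, 0.161, 0.3052]
orientation: [[-0.024, 1.0, 0.004], [1.0, 0.024, 0.001], [0.001, 0.004, -1.0]]
contact_force: [0.5, 0.3, -2.9]
grip_width: 0.0545
grasp_force: 43.4
```

Request:
servo_tool(motion=[0,0,0,0,0,0,1,0,0,0,0,0,0,1,0,0,0,0,0,0,1])

```text
clock: 6.77
eef_pos: [0.6027, 0.1609, 0.2996]
orientation: [[-0.025, 1.0, -0.002], [1.0, 0.025, -0.001], [-0.001, -0.002, -1.0]]
contact_force: [-0.3, 0.0, -3.2]
grip_width: 0.0547
grasp_force: 43.5
```

```bash
python3 -c "
from h import *
to(.357,-.311,.30,91.3)"
```

```text
t 6.77 p [0.6027 0.1609 0.2996] yaw 91.45 tilt [-2.2e-03 -6.0e-04 -1.0e+00] | shares [-2.328e+00 -1.288e+00  2.000e-03] rows>= 12.8 ('turn share', np.float64(0.001)) j [ 0.26  0.31  0.54  1.81 -0.    1.81] F [-0.3  0.  -3.2] w 0.0547 g 43.46020327240694
```

Request:
servo_tool(motion=[-0.05,-0.028,0,0,0,0,1,-0.1,-0.055,0,0,0,0,1,-0.131,-0.0725,0,0,0,0,1,-0.131,-0.0725,0,0,0,0,1,-0.131,-0.0725,0,0,0,0,1,-0.131,-0.0725,0,0,0,0,1,-0.131,-0.0725,0,0,0,0,1,-0.131,-0.0725,0,0,0,0,1])

```text
clock: 7.43
eef_pos: [0.5022, -0.0296, 0.2997]
orientation: [[-0.025, 1.0, -0.002], [1.0, 0.025, 0.0], [0.0, -0.002, -1.0]]
contact_force: [0.1, -0.4, -3.2]
grip_width: 0.055
grasp_force: 43.5
```

Request:
servo_tool(motion=[-0.131,-0.0725,0,0,0,0,1,-0.131,-0.0725,0,0,0,0,1,-0.131,-0.0725,0,0,0,0,1,-0.131,-0.0725,0,0,0,0,1,-0.131,-0.0725,0,0,0,0,1,-0.131,-0.0725,0,0,0,0,1,-0.131,-0.0725,0,0,0,0,1,-0.131,-0.0725,0,0,0,0,1])

```text
clock: 8.1
eef_pos: [0.3911, -0.2416, 0.2998]
orientation: [[-0.025, 1.0, -0.002], [1.0, 0.025, 0.001], [0.001, -0.002, -1.0]]
contact_force: [0.5, -0.6, -3.6]
grip_width: 0.0551
grasp_force: 43.5
```

Request:
servo_tool(motion=[-0.131,-0.0725,0,0,0,0,1,-0.1,-0.055,0,0,0,0,1,-0.07,-0.04,0,0,0,0,1,-0.043,-0.022,0,0,0,0,1,0,0,0,0,0,0,1,0,0,0,0,0,0,1,0,0,0,0,0,0,1,0,0,0,0,0,0,1])

```text
clock: 8.77
eef_pos: [0.3566, -0.3096, 0.3012]
orientation: [[-0.024, 1.0, -0.0], [1.0, 0.024, 0.0], [0.0, -0.0, -1.0]]
contact_force: [-0.8, -0.1, -2.8]
grip_width: 0.055
grasp_force: 43.5
```

```bash
python3 - <<'E'
from h import *
from bench import arm
n="wrist";m=arm.camera_model(n);p,d=arm.capture(n);np.savez("w3.npz",p=p,d=d,**m);f=load("w3.npz");W=cloud(f)
cv2.imwrite("pics/w3.png",p[:,:,::-1])
for nm,x,y,z in(("can",.36,-.407,.114),("jar",.355,-.215,.109),("pot",.5226,-.303,.104)):
    k=(abs(W[...,2]-z)<.006)&(np.hypot(W[...,0]-x,W[...,1]-y)<.05)
    if k.sum()>50:
        vs,us=np.nonzero(k);print(nm,k.sum(),cast(f,us.mean(),vs.mean(),z).round(4),us.min(),us.max(),vs.min(),vs.max(),W[k].min(0).round(3),W[k].max(0).round(3))
to(.357,-.311,.10,91.3)
E
```

```text
jar 3227 [ 0.3489 -0.2126  0.109 ] 221 282 36 101 [ 0.319 -0.243  0.105] [ 0.379 -0.184  0.111]
pot 2504 [ 0.5197 -0.3002  0.104 ] 379 437 133 187 [ 0.49  -0.332  0.098] [ 0.551 -0.271  0.106]
t 8.82 p [ 0.3566 -0.3097  0.3012] yaw 91.4 tilt [ 1.e-04  2.e-04 -1.e+00] | shares [-0.007  0.002  1.006] rows>= 4.8 ('turn share', np.float64(0.001)) j [-0.72 -0.07  0.13  1.77  0.    0.83] F [-0.6 -0.1 -4.2] w 0.0548 g 43.511788253090344
```

View pics/w3.png

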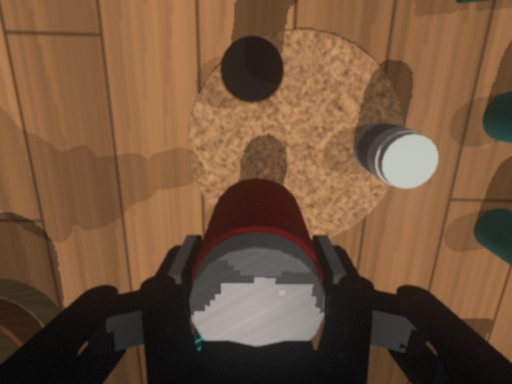

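The wrist view shows the tin held upright, the black jar cap at (252,68) and the pot at (409,158). The mid-point between can and jar is about (0.355, -0.310), so the tin is already above it. I go down.

Request:
servo_tool(motion=[0,-0.006,0.08,0,0,0,1,0,0,0.14,0,0,0,1,0,0,0.17,0,0,0,1,0,0,0.17,0,0,0,1,0,0,0.17,0,0,0,1,0,0,0.17,0,0,0,1,0,0,0.12,0,0,0,1,0,0,0.06,0,0,0,1])

```text
clock: 9.48
eef_pos: [0.354, -0.3087, 0.0819]
orientation: [[-0.024, 1.0, -0.003], [1.0, 0.024, 0.003], [0.003, -0.003, -1.0]]
contact_force: [-0.1, -0.1, -2.5]
grip_width: 0.055
grasp_force: 43.4
```

Request:
servo_tool(motion=[0,0,0.02,0,0,0,1,0,0,0,0,0,0,1,0,0,0,0,0,0,1,0,0,0,0,0,0,1,0,0,0,0,0,0,1])

```text
clock: 9.9
eef_pos: [0.3557, -0.311, 0.0829]
orientation: [[-0.023, 1.0, 0.002], [1.0, 0.023, -0.002], [-0.002, 0.002, -1.0]]
contact_force: [-0.1, -0.3, -2.6]
grip_width: 0.055
grasp_force: 43.5
```

```bash
python3 -c "
from h import *
to(.355,-.310,.0565,92)"
```

```text
t 9.9 p [ 0.3557 -0.311   0.0829] yaw 91.32 tilt [ 0.0018 -0.0016 -1.    ] | shares [ 0.005 -0.003  0.132] rows>= 0.6 ('turn share', np.float64(-0.006)) j [-0.72 -0.1  -0.32  1.34  0.    0.83] F [-0.1 -0.3 -2.6] w 0.055 g 43.489417580422014
```

Request:
servo_tool(motion=[0,0,0.02,0,0,0,1,0,0,0.02,0,0,0,1,0,0,0.02,0,0,0,1,0,0,0.02,0,0,0,1,0,0,0.02,0,0,0,1,0,0,0.01,0,0,0,1,0,0,0,0,0,0,1,0,0,0,0,0,0,1])

```text
clock: 10.57
eef_pos: [0.3549, -0.3104, 0.0592]
orientation: [[-0.023, 1.0, -0.0], [1.0, 0.023, 0.0], [0.0, -0.0, -1.0]]
contact_force: [-0.2, 0.1, -3.8]
grip_width: 0.0547
grasp_force: 43.5
```

Request:
servo_tool(motion=[0,0,0.01,0,0,0,1,0,0,0,0,0,0,1,0,0,0,0,0,0,1])

```text
clock: 10.82
eef_pos: [0.355, -0.3104, 0.0573]
orientation: [[-0.023, 1.0, 0.0], [1.0, 0.023, -0.0], [-0.0, 0.0, -1.0]]
contact_force: [-0.1, 0.2, -3.3]
grip_width: 0.0549
grasp_force: 43.5
```

Request:
servo_tool(motion=[0,0,0.007,0,0,0,1,0,0,0,0,0,0,1,0,0,0,0,0,0,1])

```text
clock: 11.07
eef_pos: [0.3551, -0.3107, 0.0565]
orientation: [[-0.023, 1.0, 0.001], [1.0, 0.023, -0.001], [-0.001, 0.001, -1.0]]
contact_force: [-1.1, 0.3, 4.0]
grip_width: 0.0547
grasp_force: 44.3
```

Contact: the vertical force went from -3.3 to +4 N at the expected height. I release and then retreat upward.

Request:
servo_tool(motion=[0,0,0,0,0,0,0.3,0,0,0,0,0,0,0.2,0,0,0,0,0,0,0.1,0,0,0,0,0,0,0,0,0,0,0,0,0,0,0,0,0,0,0,0,0,0,0,0,0,0,0,0])

```text
clock: 11.65
eef_pos: [0.355, -0.3104, 0.0558]
orientation: [[-0.023, 1.0, -0.0], [1.0, 0.023, 0.0], [0.0, -0.0, -1.0]]
contact_force: [0.2, -0.3, 0.4]
grip_width: 0.0851
grasp_force: 0.0
```

Request:
servo_tool(motion=[0,0,-0.03,0,0,0,0,0,0,-0.05,0,0,0,0,0,0,-0.08,0,0,0,0,0,0,-0.14,0,0,0,0,0,0,-0.17,0,0,0,0,0,0,-0.17,0,0,0,0,0,0,-0.17,0,0,0,0,0,0,-0.17,0,0,0,0])

```text
clock: 12.32
eef_pos: [0.3547, -0.3102, 0.2547]
orientation: [[-0.023, 1.0, 0.001], [1.0, 0.023, -0.001], [-0.001, 0.001, -1.0]]
contact_force: [0.4, -0.7, -0.2]
grip_width: 0.0855
grasp_force: 0.0
```

Request:
servo_tool(motion=[0,0,-0.17,0,0,0,0,0,0,-0.17,0,0,0,0,0,0,-0.15,0,0,0,0,0,0,-0.1,0,0,0,0,0,0,0,0,0,0,0,0,0,0,0,0,0,0,0,0,0,0,0,0,0])

```text
clock: 12.9
eef_pos: [0.3549, -0.3104, 0.3698]
orientation: [[-0.023, 1.0, -0.0], [1.0, 0.023, 0.0], [0.0, -0.0, -1.0]]
contact_force: [0.2, 0.9, -0.6]
grip_width: 0.0855
grasp_force: 0.0
```

```bash
python3 - <<'E'
from h import *
from bench import arm
f0=load("side0.npz")
for n in("wrist","side","top"):
    m=arm.camera_model(n);p,d=arm.capture(n);np.savez("a.npz",p=p,d=d,**m);f=load("a.npz");W=cloud(f)
    cv2.imwrite(f"pics/{n}4.png",p[:,:,::-1])
    for nm,x,y,z in(("tin",.355,-.31,.089),("can",.36,-.407,.114),("jar",.353,-.215,.109),("pot",.5226,-.303,.104)):
        k=(abs(W[...,2]-z)<.006)&(np.hypot(W[...,0]-x,W[...,1]-y)<.05)
        if k.sum()>50:
            vs,us=np.nonzero(k);print(n,nm,k.sum(),cast(f,us.mean(),vs.mean(),z).round(4))
    hs=cv2.cvtColor(p,cv2.COLOR_RGB2HSV)
    y=(hs[...,0]>18)&(hs[...,0]<35)&(hs[...,1]>150)&(W[...,2]>.272)&(W[...,2]<.29)&(W[...,0]>.55)
    if y.sum():print(n,"   grip",y.sum(),W[y].mean(0).round(4),((W[y].min(0)+W[y].max(0))/2).round(4))
to(.630,-.036,.36,6)
E
```

```text
wrist tin 1142 [ 0.3547 -0.3103  0.089 ]
wrist can 1468 [ 0.3584 -0.4047  0.114 ]
wrist jar 2176 [ 0.349  -0.2127  0.109 ]
wrist pot 1764 [ 0.52   -0.3004  0.104 ]
side tin 191 [ 0.3558 -0.3145  0.089 ]
side can 306 [ 0.3592 -0.4101  0.114 ]
side jar 230 [ 0.35   -0.2169  0.109 ]
side pot 235 [ 0.5226 -0.3051  0.104 ]
side    grip 113 [ 0.6311 -0.0403  0.2782] [ 0.6328 -0.038   0.2788]
top tin 172 [ 0.3568 -0.3117  0.089 ]
top jar 246 [ 0.3513 -0.2139  0.109 ]
top pot 240 [ 0.523  -0.3025  0.104 ]
top    grip 181 [ 0.6309 -0.0361  0.2792] [ 0.6307 -0.036   0.2791]
t 13.05 p [ 0.3547 -0.3102  0.369 ] yaw 91.32 tilt [-0.0012  0.001  -1.    ] | shares [1.339 1.407 0.045] rows>= 9.3 ('turn share', np.float64(0.745)) j [-0.72 -0.02  0.32  1.91  0.    0.83] F [ 0.1  0.3 -0.5] w 0.0851 g 0.0
```

View pics/side4.png

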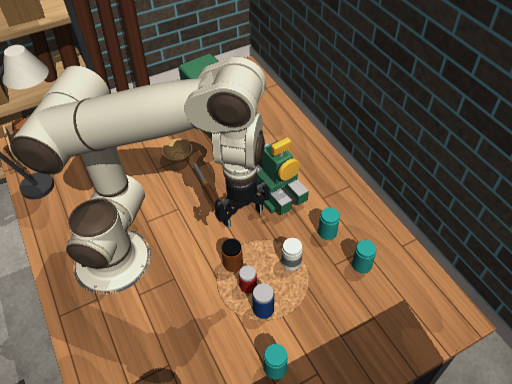

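The tin (245,280) stands upright midway between jar (232,255) and can (263,300), and nothing else has moved. Next I turn so that the fingers close along the lathe's y: yaw 186°, because 6° would run the last joint out of range.

Request:
servo_tool(motion=[0,0,0,0,0,-0.059,0,0,0,0,0,0,-0.059,0,0,0,0,0,0,-0.059,0,0,0,0,0,0,-0.059,0,0,0,0,0,0,-0.059,0,0,0,0,0,0,-0.059,0,0,0,0,0,0,-0.059,0,0,0,0,0,0,-0.059,0])

```text
clock: 13.72
eef_pos: [0.3548, -0.3102, 0.3692]
orientation: [[-0.826, 0.563, -0.001], [0.563, 0.826, 0.001], [0.001, 0.0, -1.0]]
contact_force: [-0.7, -0.1, 0.7]
grip_width: 0.0855
grasp_force: 0.0
```

Request:
servo_tool(motion=[0,0,0,0,0,-0.059,0,0,0,0,0,0,-0.059,0,0,0,0,0,0,-0.059,0,0,0,0,0,0,-0.059,0,0,0,0,0,0,-0.059,0,0,0,0,0,0,-0.059,0,0,0,0,0,0,0,0,0,0,0,0,0,0,0])

```text
clock: 14.38
eef_pos: [0.3548, -0.3103, 0.3694]
orientation: [[-0.995, -0.1, -0.001], [-0.1, 0.995, 0.001], [0.001, 0.001, -1.0]]
contact_force: [-0.6, 0.3, 0.3]
grip_width: 0.0852
grasp_force: 0.0
```

```bash
python3 -c "
from h import *
to(.6305,-.037,.36,186)"
```

```text
t 14.38 p [ 0.3548 -0.3103  0.3694] yaw -174.24 tilt [-6.e-04  6.e-04 -1.e+00] | shares [-1.509  1.221  0.047] rows>= 9.3 ('turn share', np.float64(-3.144)) j [-0.72 -0.02  0.32  1.91  0.   -0.82] F [-0.6  0.3  0.3] w 0.0852 g 0.0
```

Request:
servo_tool(motion=[-0.115,0.093,0,0,0,0,0,-0.115,0.093,0,0,0,0,0,-0.115,0.093,0,0,0,0,0,-0.115,0.093,0,0,0,0,0,-0.115,0.093,0,0,0,0,0,-0.115,0.093,0,0,0,0,0,-0.115,0.093,0,0,0,0,0,-0.115,0.093,0,0,0,0,0])

```text
clock: 15.05
eef_pos: [0.5232, -0.142, 0.3696]
orientation: [[-0.995, -0.1, -0.0], [-0.1, 0.995, 0.0], [0.0, 0.0, -1.0]]
contact_force: [0.7, -0.8, 0.2]
grip_width: 0.0856
grasp_force: 0.0
```

Request:
servo_tool(motion=[-0.115,0.093,0,0,0,0,0,-0.115,0.093,0,0,0,0,0,-0.115,0.093,0,0,0,0,0,-0.115,0.093,0,0,0,0,0,-0.08,0.065,0,0,0,0,0,-0.049,0.04,0,0,0,0,0,0,0,0,0,0,0,0,0,0,0,0,0,0,0])

```text
clock: 15.72
eef_pos: [0.63, -0.0358, 0.3689]
orientation: [[-0.995, -0.102, -0.002], [-0.102, 0.995, -0.0], [0.002, 0.0, -1.0]]
contact_force: [-0.1, 0.0, -0.2]
grip_width: 0.0853
grasp_force: 0.0
```

Request:
servo_tool(motion=[0,0,0,0,0,0,0,0,0,0,0,0,0,0,0,0,0,0,0,0,0])

```text
clock: 15.97
eef_pos: [0.6292, -0.0369, 0.3705]
orientation: [[-0.995, -0.102, 0.001], [-0.102, 0.995, -0.0], [-0.001, -0.0, -1.0]]
contact_force: [-0.3, -0.9, 0.3]
grip_width: 0.0854
grasp_force: 0.0
```

```bash
python3 - <<'E'
from h import *
from bench import arm
n="wrist";m=arm.camera_model(n);p,d=arm.capture(n);np.savez("a.npz",p=p,d=d,**m);f=load("a.npz");W=cloud(f)
cv2.imwrite("pics/w5.png",p[:,:,::-1])
hs=cv2.cvtColor(p,cv2.COLOR_RGB2HSV)
y=(hs[...,0]>18)&(hs[...,0]<35)&(hs[...,1]>150)&(W[...,2]>.272)&(W[...,2]<.29)
if y.sum():print("grip",y.sum(),W[y].mean(0).round(4),W[y].min(0).round(4),W[y].max(0).round(4))
to(.6305,-.037,.262,186)
E
```

```text
grip 2524 [ 0.6267 -0.0355  0.2787] [ 0.5948 -0.0495  0.272 ] [ 0.6641 -0.0212  0.2818]
t 16.02 p [ 0.6292 -0.0368  0.3705] yaw -174.11 tilt [ 8.e-04 -1.e-04 -1.e+00] | shares [-0.006 -0.001  0.542] rows>= 2.6 ('turn share', np.float64(-3.143)) j [-0.06  0.41  0.83  1.98 -0.   -0.16] F [ 0.2 -0.1  0.1] w 0.0857 g 0.0
```

View pics/w5.png

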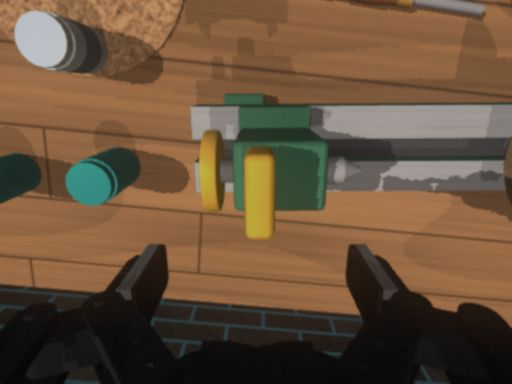

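The wrist view shows the yellow grip bar at (260,193), centred between the open jaws. Its position (0.629, -0.036) agrees in all cameras. I descend and grip.

Request:
servo_tool(motion=[0,0,0.07,0,0,0,0,0,0,0.1,0,0,0,0,0,0,0.12,0,0,0,0,0,0,0.12,0,0,0,0,0,0,0.09,0,0,0,0,0,0,0.04,0,0,0,0,0,0,0,0,0,0,0,0,0,0,0,0,0,0])

```text
clock: 16.68
eef_pos: [0.6295, -0.0364, 0.2628]
orientation: [[-0.995, -0.104, 0.001], [-0.104, 0.995, -0.0], [-0.001, -0.0, -1.0]]
contact_force: [0.9, 0.2, 0.2]
grip_width: 0.0854
grasp_force: 0.0
```

Request:
servo_tool(motion=[0,0,0,0,0,0,0.3,0,0,0,0,0,0,0.5,0,0,0,0,0,0,0.8,0,0,0,0,0,0,1,0,0,0,0,0,0,1,0,0,0,0,0,0,1,0,0,0,0,0,0,1,0,0,0,0,0,0,1], force=30)

```text
clock: 17.35
eef_pos: [0.6299, -0.036, 0.2624]
orientation: [[-0.995, -0.104, 0.001], [-0.104, 0.995, 0.0], [-0.001, 0.0, -1.0]]
contact_force: [1.1, 1.9, 5.3]
grip_width: 0.0233
grasp_force: 32.1
```

```bash
python3 -c "
from h import *
to(.609,.177,.2615,186)"
```

```text
t 17.35 p [ 0.6299 -0.036   0.2624] yaw -174.01 tilt [ 1.e-03  2.e-04 -1.e+00] | shares [-0.007  1.07   0.005] rows>= 5.1 ('turn share', np.float64(-3.142)) j [-0.06  0.3   0.45  1.73  0.   -0.16] F [1.1 1.9 5.3] w 0.0233 g 32.1489018201828
```

Request:
servo_tool(motion=[0,0.03,0,0,0,0,1,0,0.06,0,0,0,0,1,0,0.08,0,0,0,0,1,0,0.1,0,0,0,0,1,0,0.1,0,0,0,0,1,0,0.1,0,0,0,0,1,0,0.1,0,0,0,0,1,0,0.1,0,0,0,0,1])

```text
clock: 18.02
eef_pos: [0.6154, 0.0969, 0.2624]
orientation: [[-0.995, -0.103, 0.0], [-0.103, 0.995, -0.002], [-0.0, -0.002, -1.0]]
contact_force: [-1.2, -6.5, 5.3]
grip_width: 0.0236
grasp_force: 32.5
```

Request:
servo_tool(motion=[0,0.09,0,0,0,0,1,0,0.08,0,0,0,0,1,0,0.06,0,0,0,0,1,0,0.04,0,0,0,0,1,0,0.02,0,0,0,0,1,0,0,0,0,0,0,1,0,0,0,0,0,0,1])

```text
clock: 18.6
eef_pos: [0.609, 0.1556, 0.2624]
orientation: [[-0.994, -0.105, -0.001], [-0.105, 0.994, 0.001], [0.001, 0.001, -1.0]]
contact_force: [-4.8, 3.6, 5.2]
grip_width: 0.0237
grasp_force: 32.4
```

```bash
python3 -c "
from h import *
to(.609,.177,.2615,186)"
```

```text
t 18.6 p [0.609  0.1556 0.2624] yaw -173.98 tilt [-7.e-04  9.e-04 -1.e+00] | shares [-0.011  0.106  0.005] rows>= 0.5 ('turn share', np.float64(-3.141)) j [0.25 0.29 0.45 1.73 0.   0.14] F [-4.8  3.6  5.2] w 0.0237 g 32.375614643096924
```

Creeping the last 20 mm, watching for the force at the stop.

Request:
servo_tool(motion=[0,0.02,0,0,0,0,1,0,0.02,0,0,0,0,1,0,0.02,0,0,0,0,1,0,0.02,0,0,0,0,1,0,0.01,0,0,0,0,1,0,0,0,0,0,0,1,0,0,0,0,0,0,1])

```text
clock: 19.18
eef_pos: [0.6071, 0.1726, 0.2624]
orientation: [[-0.995, -0.104, -0.001], [-0.104, 0.995, -0.0], [0.001, -0.0, -1.0]]
contact_force: [-4.9, -1.1, 5.5]
grip_width: 0.0238
grasp_force: 32.5
```

Request:
servo_tool(motion=[0,0.012,0,0,0,0,1,0,0.012,0,0,0,0,1,0,0,0,0,0,0,1,0,0,0,0,0,0,1])

```text
clock: 19.52
eef_pos: [0.6066, 0.1772, 0.2624]
orientation: [[-0.995, -0.104, -0.001], [-0.104, 0.995, -0.001], [0.001, -0.0, -1.0]]
contact_force: [-5.9, -1.5, 6.2]
grip_width: 0.0235
grasp_force: 32.5
```

Request:
servo_tool(motion=[0,0.012,0,0,0,0,1,0,0.012,0,0,0,0,1,0,0,0,0,0,0,1])

```text
clock: 19.77
eef_pos: [0.6065, 0.1784, 0.2624]
orientation: [[-0.995, -0.101, -0.0], [-0.101, 0.995, -0.007], [0.001, -0.007, -1.0]]
contact_force: [-3.4, -22.0, 5.9]
grip_width: 0.0239
grasp_force: 34.7
```

```bash
python3 -c "
from h import *
to(.609,.177,.2615,186)"
```

```text
t 19.77 p [0.6065 0.1784 0.2624] yaw -174.19 tilt [-4.0e-04 -7.5e-03 -1.0e+00] | shares [-0.012 -0.008  0.004] rows>= 0.1 ('turn share', np.float64(-3.143)) j [ 0.29  0.31  0.46  1.73 -0.01  0.19] F [ -3.4 -22.    5.9] w 0.0239 g 34.6910360455513
```

The stop is felt: 22 N at y = 0.178, where 0.177 was expected. I ease the push, open and rise.

Request:
servo_tool(motion=[0,-0.008,0,0,0,0,1,0,0,0,0,0,0,0.5,0,0,0,0,0,0,0.3,0,0,0,0,0,0,0,0,0,0,0,0,0,0,0,0,0,0,0,0,0,0,0,0,0,0,0,0,0,0,0,0,0,0,0])

```text
clock: 20.43
eef_pos: [0.6071, 0.1808, 0.2618]
orientation: [[-0.995, -0.104, -0.0], [-0.104, 0.995, -0.0], [0.0, 0.0, -1.0]]
contact_force: [0.2, -0.5, -0.5]
grip_width: 0.0854
grasp_force: 0.0
```

Request:
servo_tool(motion=[0,0,-0.03,0,0,0,0,0,0,-0.06,0,0,0,0,0,0,-0.1,0,0,0,0,0,0,-0.12,0,0,0,0,0,0,-0.12,0,0,0,0,0,0,-0.1,0,0,0,0,0,0,-0.07,0,0,0,0,0,0,0,0,0,0,0])

```text
clock: 21.1
eef_pos: [0.6072, 0.1807, 0.3852]
orientation: [[-0.995, -0.104, 0.004], [-0.104, 0.995, 0.001], [-0.005, 0.001, -1.0]]
contact_force: [-0.2, -0.3, 0.1]
grip_width: 0.0857
grasp_force: 0.0
```

Request:
servo_tool(motion=[-0.02,-0.1,0,0,0,0,0,0,-0.13,0,0,0,0,0,0,-0.13,0,0,0,0,0,0,-0.13,0,0,0,0,0,0,-0.1,0,0,0,0,0,0,-0.06,0,0,0,0,0,0,0,0,0,0,0,0,0,0,0,0,0,0,0])

```text
clock: 21.77
eef_pos: [0.6246, 0.0517, 0.3815]
orientation: [[-0.995, -0.103, -0.0], [-0.103, 0.995, 0.0], [0.0, 0.0, -1.0]]
contact_force: [-0.6, 0.6, 0.2]
grip_width: 0.0856
grasp_force: 0.0
```

```bash
python3 - <<'E'
from h import *
from bench import arm
to(.609,.177,.2615,186)
for n in("side","top","wrist"):
    m=arm.camera_model(n);p,d=arm.capture(n);np.savez("a.npz",p=p,d=d,**m);f=load("a.npz");W=cloud(f)
    cv2.imwrite(f"pics/{n}6.png",p[:,:,::-1])
    hs=cv2.cvtColor(p,cv2.COLOR_RGB2HSV)
    y=(hs[...,0]>18)&(hs[...,0]<35)&(hs[...,1]>150)&(W[...,2]>.272)&(W[...,2]<.29)&(W[...,0]>.55)
    if y.sum()>5:print(n,"grip",y.sum(),((W[y].min(0)+W[y].max(0))/2).round(4))
    k=(abs(W[...,2]-.089)<.006)&(np.hypot(W[...,0]-.355,W[...,1]+.31)<.05)
    if k.sum()>5:print(n,"tin",W[k].mean(0).round(4))
E
```

```text
t 21.77 p [0.6246 0.0517 0.3815] yaw -174.08 tilt [-5.e-04  3.e-04 -1.e+00] | shares [0.013 0.631 0.6  ] rows>= 4.2 ('turn share', np.float64(-3.142)) j [ 0.08  0.42  0.87  2.01  0.   -0.02] F [-0.6  0.6  0.2] w 0.0856 g 0.0
side grip 82 [0.6074 0.1738 0.2778]
side tin [ 0.3565 -0.3145  0.0883]
top tin [ 0.357  -0.3118  0.089 ]
wrist grip 2510 [0.6054 0.1763 0.2767]
```

View pics/side6.png

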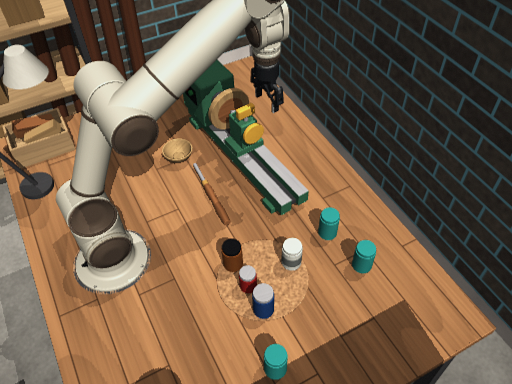

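The side view shows the tailstock grip (244,114) up against the blank, about 0.213 m of travel, which matches the stop I felt. The tin (247,280), can, jar, pot, gouge and bowl are all in place and the arm is clear.

```bash
python3 -c "
from bench import arm
print(arm.sign_off())"
```

```text
the job is handed in; nothing more can be done
None
```

The job is handed in (no verdict came back): the wax tin stands upright on the mat midway between the blue can and the amber jar, the tailstock's point is against the blank and released, and nothing else appears to have moved.

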